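# Open the dial lock of the sample lockbox and present it

### The arm

A 7-joint arm with a two-finger parallel gripper is mounted at the origin on a cart in front of the work surface, level with it; the furniture and walls round the work are solid. World frame = base frame: x ahead of the robot, y to its left, z up, the work surface at z = 0. Lengths are in m, angles in rad, forces in N, time in s.
With the tool pointing down it reaches from about 0.425 to 0.925 m from the base axis. Payload 6.8 kg.
Tool frame: the origin (TCP) lies between the finger pads; the fingertips stand 22 mm ahead of it and the grasp point (between the pads) lies 3 mm ahead of it; z points along the fingers, y is the line along which they close (so a half turn about z gives the same grasp; the last joint's range is limited). The gripper opens to 85 mm and grips with 20 to 120 N. Pads are 22 mm wide; open, the fingers measure 114 mm over their backs; the gripper's body (76 mm by 85 mm) begins 54 mm behind the grasp point. The pads swing forward as they close: fully open they stand 13 mm farther back than shut.
Start: joints at [-1.389, 0.477, 0.022, 1.555, -0.011, 1.109, -0.083], TCP at [0.193, 0.647, 0.253] pointing down, gripper open.
Joint ranges: [-2.96, 2.96], [-0.34, 2.1], [-1.41, 1.46], [0.24, 2.44], [-1.37, 4.51], [0.17, 1.92], [-2.96, 2.96]. Speed limits (rad/s): [2.39, 2.39, 3.14, 3.14, 3.14, 3.14, 3.14].

### API

Orientations are given as a unit quaternion [w, x, y, z].
In Python, from station import bot gives the robot as it stands.
- The arm moves only by the tool servo_tool, never from a script. Its argument "motion" is a list that holds one entry, the list of rows, each a list of 5 numbers: the opening, from 0 (shut) to 1 (fully open), then the shift along the world's x, y, z each as a share of 0.04 m, from -1 to 1, then the turn about the world's z as a share of 0.12 rad, from -1 to 1. A call has 1 to 20 rows; each row shifts and turns the commanded pose from where the row before left it; what a row does not reach is not made up. A row lasts 1/10 s, in which the tool goes at most 50 mm and 8.59 degrees, less where a joint would pass 70% of its speed; a pose out of reach is approached as far as the arm can. A call with a number of a shift or a turn outside -1 to 1 is refused whole. A call with a gripper value outside its range is refused whole. The fingers move at their own pace and stop on an object; "newtons" is the grip in N (left out, the last holds). Time passes only in rows, so rows that do not move let the fingers close. It gives the time, the measured TCP pose, the force, the opening and the grip force at its end, in the units of the state.
- bot.get_obs(): the state, without advancing time (a new reading comes with each control period).
- bot.read_camera(name): name is "scene" or "top" or "wrist"; returns (picture, depth): 480x640x3 uint8, red, green, blue; 480x640 float32, m along the optical axis (not along the pixel's ray), 0 where there is no reading.
- bot.get_calibration(name): a dict with "fovy" (degrees; the focal length in pixels is half the picture's height over the tangent of half this angle, whatever the lens; pixels are square), "cx", "cy" (the principal point, pixels), "view" (4x4, takes a point from world to camera coordinates). Camera axes: x right, y down, z forward; pixel columns grow to the right and rows downward; lengths in m; the calibration is good to about 2 mm. The wrist camera is an equidistant fisheye: a pixel r from the principal point sees the ray r / f radians off the axis. A picture is of the moment at which its call begins: read the wrist's pose just before it. get_calibration takes no time and is no camera call; for the wrist camera it gives the pose at the moment of the call.
- bot.hand_in(): hands the job in; it is judged then, once.
The state is a dict: "t": time; "q": joint angles; "joint_vel": joint speeds; "joint_torque": joint torques, N m; "eef_pos": TCP position; "tool_rot": TCP orientation; "contact_force": force on the tool from outside, world axes, zero at the start; "torque": the same for the moment, N m; "gripper_width": opening from 0.0 (shut) to 1.0 (fully open); "grasp_force": force on a finger pad.
Only numpy, scipy, OpenCV 4.12 (cv2) and the standard library are available. Lean on these libraries where they do the work, as an engineer would, in place of code of your own. Each camera call takes 0.05 s, during which the arm holds its last target. There are 200 camera calls.

### The job

Unlock the lockbox: turn the lock's dial clockwise, notch by notch, until its pointer clicks in at the raised index mark on the front edge of the lock, then pull the shackle fully up, draw the opened lock off the staple towards its dial end and hold it up level, about 10 cm clear above the box. Finish while still holding the lock up in the gripper, shackle open: do not put it down or let go, and do not shift the timer, the dropper bottle or the tube rack.

Things in the scene. Friction and masses are not known exactly. Their poses are not given: they have to be found in the camera images.
- lockbox: low grey steel box fixed to the bench, 154 x 204 mm, 58 mm high to the hasp plate on its top, where the lock sits in a cradle of rails 7 mm high, 1.5 mm clear of it all round (so the lock must rise over 7 mm to leave it). Origin: centre of its underside; x points from its front (robot side at yaw 0) to its hinged back. It does not move in a run.
- staple (a point): middle of the fixed steel staple bar (8 mm thick, along the lockbox's y), which runs through the shackle, its centre 22 mm above the lock body's top and 116 mm above the bench; its two posts stand 40 mm to either side. It stops a closed lock from rising more than 18 mm.
- lock: loose combination padlock, about 0.4 kg (can differ by a fifth): a steel block 108 (x) x 56 (y) x 36 mm high in the cradle, yawed as the lockbox; dial on its front part, upright U shackle on its rear part. Origin on its underside, block from x = -52 to +56 mm, dial axis at x = -28, shackle middle at x = +30, centre of mass 8 to 18 mm in front of the shackle's middle.
- dial_grip (a point): point on the dial axis at mid-height of the dial's black bar knob (bar 32 mm long, 12 mm wide, 26 mm high, standing on a 38 mm disc); the point is 20 mm above the top of the lock body. Its x axis turns with the dial; the pointer (white line and nose) is at the -x end of the bar.
- dial (a joint): angle of the dial, rad, growing clockwise seen from above. Twelve sprung notches, one every 0.524 rad (about 0.05 N m to leave one). 0 = pointer at the index mark on the lock's -x side, bar along the lock's x: only there (within 0.15 rad) can the shackle be pulled. It starts one, two or three notches short (-0.52, -1.05 or -1.57); stops at -2.6 and 0.9.
- index (a point): the index mark: a raised 4 mm square tick, the widest of the twelve ticks round the dial, at the front (-x) edge of the lock body's top, 21.5 mm from the dial axis; this point is on its top.
- bow (a point): middle of the shackle's steel crossbar (along the lock's x, 41 mm long, 9 mm square), 50 mm above the lock body's top while closed. Its 8 mm legs stand 16 mm in front of and behind it. The rear one is short: fully open, its end is 22 mm above the body, so the staple bar passes out under it when the lock, lifted 8 to 14 mm from the cradle, moves 45 to 55 mm towards its own -x.
- shackle (a joint): how far the shackle is pulled up out of the lock body, m: 0 closed, 0.030 fully open (stop). Friction about 1 N; it stays where it is left and the lock can hang from it.
- timer: upright cream timer, 36 x 66 x 73 mm, origin at the centre of its underside; a bystander.
- tube_rack: white 12-place tube rack, 68 x 151 x 61 mm, origin at the centre of its underside; a bystander.
- dropper_bottle: white dropper bottle, 26 mm across, 75 mm high, origin at the centre of its underside; a bystander.
Not all that is in view belongs to the job. What is shaped like the lock but blue or purple is not meant.

How it is judged:
On the way, in this order (a step that is already met when the one before it is completed fails the run):
1. the dial stands in the notch at the index mark, the shackle still closed (value of joint dial between -0.17 and 0.17 rad and value of joint shackle below 0.004 m), for 0.2 s.
2. the shackle is pulled open with the lock still on the staple (value of joint shackle above 0.024 m and z of lock in the frame of lockbox below 0.085 m), for 0.1 s.
At the end, for the whole second after the job is handed in: the lock is off the staple and held still by the gripper, its underside over 130 mm above the bench (72 mm above the box), within 0.4 rad of level, the shackle pulled out more than 24 mm, touching the box nowhere (height (world z) of lock above 0.13 m and value of joint shackle above 0.024 m and angle between lock's own z axis and vertical below 0.4 rad and contact force between the fingers and lock above 2 N and contact force between lock and lockbox below 0.1 N and linear speed of lock below 0.05 m/s); the arm keeps its last pose, push and grip.
It fails at once if a bystander is shifted more than 20 mm (distance of any of timer, tube_rack, dropper_bottle from where it was at the start of the episode above 0.02 m).
It also fails if it takes over 48 s, if anything falls off the work surface, if the arm or the gripper's body presses on something with over 40 N, if the wrist force passes 120 N, or if a joint passes its speed limit or range.

## Working session

There is one attempt and no reset: what is moved stays moved. The work goes in short steps, Python scripts to look and compute and a tool call to move; the robot and the scene stay as the last step left them, time stands still between calls to the robot, and variables do not carry over. Pictures are saved under pics/ and viewed, at most 10 in all, crops included, and the job is handed in when it is done.

Besides the shell and the picture viewer there is one more tool, called after ">>>" as name([rows], argument=value, ...), one row to a line, values as JSON. servo_tool: Moves the arm, as the interface text tells. Shift numbers are shares of 0.04 m and turn numbers shares of 0.12 rad, none past 1 either way. Its arguments: {"type":"object","properties":{"motion":{"type":"array"},"newtons":{"type":"number"}},"required":["motion"]}

```bash
mkdir -p pics; cat > h.py <<'E'
import numpy as np,cv2
from station import bot
def grab(n,save=None):
    c=bot.get_calibration(n);im,d=bot.read_camera(n)
    if save: cv2.imwrite('pics/'+save,im[:,:,::-1]); np.savez('pics/'+save+'.npz',im=im,d=d,**{k:c[k] for k in('fovy','cx','cy','view')})
    return im,d,c
def load(s):
    z=np.load('pics/'+s+'.npz');return z['im'],z['d'],z
def world(d,c):
    f=240/np.tan(np.radians(float(c['fovy']))/2);v,u=np.mgrid[:480,:640]
    p=np.stack([(u-c['cx'])/f*d,(v-c['cy'])/f*d,d,np.ones_like(d)],-1)
    return (p@np.linalg.inv(np.array(c['view'])).T)[...,:3]
E
python3 - <<'E'
from h import *
grab('top','top0.png');grab('scene','scene0.png');o=bot.get_obs();print(o['eef_pos'],o['tool_rot'],o['t'],o['gripper_width'])
E
```

```text
[0.19277201 0.64635468 0.25241725] [-6.97601500e-05  1.44419858e-01  9.89516155e-01 -8.24498659e-04] 0.1 0.9995834564353533
```

View pics/top0.png

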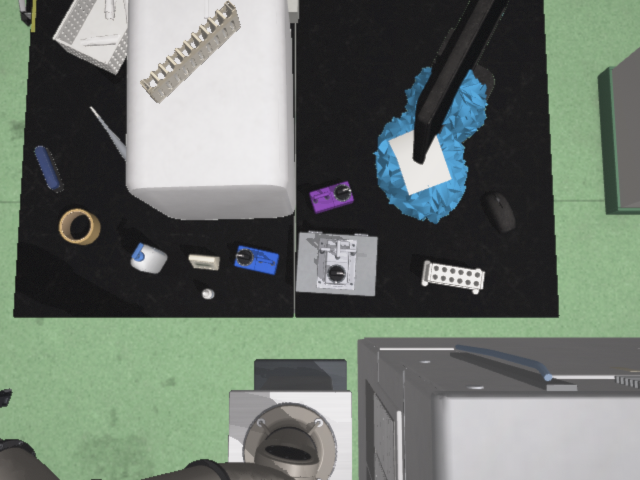

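View pics/scene0.png

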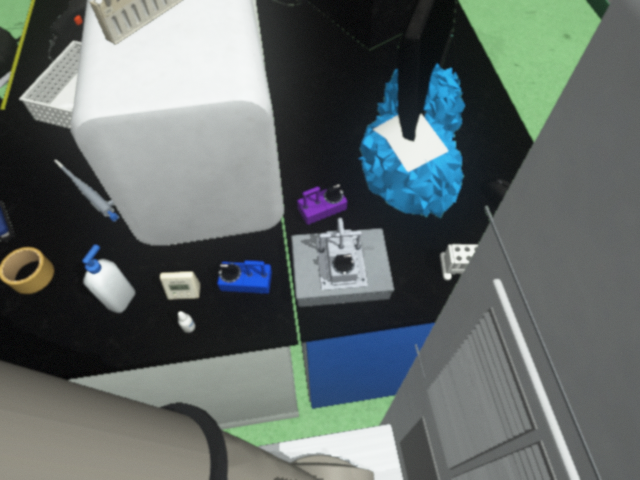

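Candidates in the top view: steel lock on the grey box (337,262), blue lookalike (257,260) and purple lookalike (332,197). I choose the steel one on the grey box. The timer is at (204,262), the bottle at (208,294) and the rack at (453,275). Next is a close crop and the geometry.

```bash
python3 - <<'E'
from h import *
im,d,c=load('top0.png');P=world(d,c)
cr=im[225:305,290:385];cv2.imwrite('pics/c1.png',cv2.resize(cr,None,fx=6,fy=6,interpolation=cv2.INTER_CUBIC)[:,:,::-1])
for n,(u,v) in dict(lock=(337,262),dial=(337,275),box=(305,285),timer=(204,262),bottle=(208,294),rack=(453,275)).items(): print(n,P[v,u].round(3))
R=P[215:310,285:390].reshape(-1,3)
def rect(lo,hi):
    q=R[(R[:,2]>lo)&(R[:,2]<hi)];r=cv2.minAreaRect((q[:,:2]*1000).astype(np.float32));print(lo,hi,len(q),r,q.mean(0).round(4))
rect(.05,.062);rect(.05,.2);rect(.088,.101);rect(.11,.124);rect(.12,.135);rect(.136,.16)
E
```

```text
lock [ 0.479 -0.122  0.091]
dial [ 0.445 -0.121  0.124]
box [ 0.423 -0.041  0.05 ]
timer [0.482 0.218 0.061]
bottle [0.4   0.208 0.054]
rack [ 0.448 -0.419  0.058]
0.05 0.062 3201 ((499.64495849609375, -105.85882568359375), (237.48583984375, 194.7729949951172), 86.1475830078125) [ 0.476  -0.1207  0.0551]
0.05 0.2 4411 ((499.7864074707031, -103.75836944580078), (241.69625854492188, 194.7729949951172), 86.1475830078125) [ 0.4769 -0.1206  0.0662]
0.088 0.101 680 ((480.03973388671875, -120.87722778320312), (80.51649475097656, 107.5777816772461), 86.61726379394531) [ 0.4785 -0.1213  0.0939]
0.11 0.124 120 ((478.2802734375, -121.08116149902344), (86.8885498046875, 68.19246673583984), 86.38494873046875) [ 0.4974 -0.1224  0.1184]
0.12 0.135 99 ((477.90362548828125, -120.74967956542969), (81.44166564941406, 67.39157104492188), 86.41381072998047) [ 0.4695 -0.1204  0.1242]
0.136 0.16 61 ((508.1212158203125, -123.28966522216797), (8.279455184936523, 39.2581901550293), 84.30075073242188) [ 0.5077 -0.1232  0.1473]
```

View pics/c1.png

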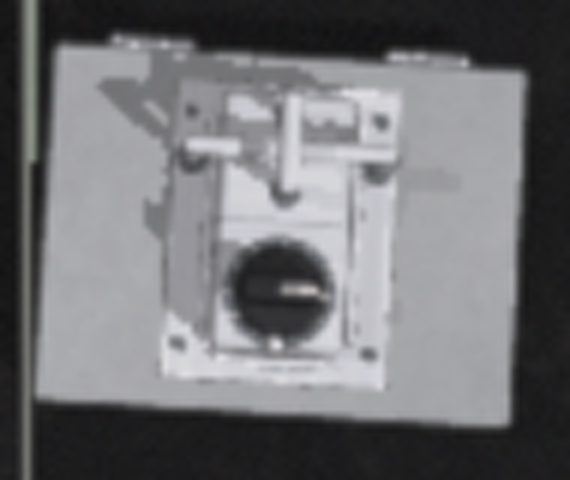

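The crop shows the steel lock. The pointer (white line, 282–328, 292) points right (lock -y), and the index tick is at the bottom (275,345). That makes the dial -1.57, three notches short. Next I refine the dial position and check the corridor.

```bash
python3 - <<'E'
from h import *
im,d,c=load('top0.png');P=world(d,c);g=im.mean(-1)
X,Y,Z=P[...,0],P[...,1],P[...,2]
m=(abs(X-.45)<.035)&(abs(Y+.12)<.035)&(Z>.092)&(g<70)
q=P[m];print('dial',len(q),q.mean(0),cv2.minEnclosingCircle((q[:,:2]*1000).astype(np.float32)))
m=(abs(X-.45)<.035)&(abs(Y+.12)<.035)&(Z>.115);q=P[m];print('bar',len(q),q.mean(0),cv2.minAreaRect((q[:,:2]*1000).astype(np.float32)))
for n,(lo,hi) in dict(bow=(.136,.16)).items():
    q=P[(Z>lo)&(Z<hi)&(abs(X-.508)<.04)&(abs(Y+.12)<.05)];a=q[:,:2];w=np.linalg.svd(a-a.mean(0))[2][0];print(n,np.arctan(w[1]/w[0]),a.mean(0))
q=P[(Z>.107)&(Z<.124)&(abs(X-.508)<.02)&(abs(Y+.12)<.06)];a=q[:,:2];w=np.linalg.svd(a-a.mean(0))[2][0];print('staple',-np.arctan(w[0]/w[1]),a.mean(0))
b=cv2.minAreaRect((P[(abs(Z-.055)<.01)&(abs(X-.47)<.12)&(abs(Y+.12)<.125)&(g>80)][:,:2]*1000).astype(np.float32));print('box',b)
for y in np.arange(-.3,.65,.05):
  s=(abs(Y-y)<.025);print(round(y,2),[round(float(Z[s&(abs(X-x)<.025)].max(initial=-1)),2) for x in np.arange(.3,.66,.05)])
E
```

```text
dial 160 [ 0.45016539 -0.11783527  0.10764801] ((450.62933349609375, -119.16838836669922), 18.901813507080078)
bar 67 [ 0.44984422 -0.11891748  0.12520929] ((449.7459716796875, -119.59782409667969), (31.869108200073242, 11.973898887634277), 83.50312805175781)
bow -0.09209485205035131 [ 0.5077425  -0.12319795]
staple -0.05944458051817207 [ 0.50759584 -0.12277289]
box ((480.6527404785156, -121.74858093261719), (204.00537109375, 158.86033630371094), 86.34326934814453)
-0.3 [-0.78, 0.01, 0.01, 0.01, 0.01, 0.01, 0.09, 0.14]
-0.25 [-0.78, 0.01, 0.01, 0.01, 0.01, 0.06, 0.01, 0.1]
-0.2 [-0.79, 0.01, 0.06, 0.06, 0.06, 0.06, 0.01, 0.01]
-0.15 [-0.78, 0.01, 0.07, 0.13, 0.15, 0.15, 0.01, 0.08]
-0.1 [-0.78, 1.51, 0.07, 0.13, 0.16, 0.15, 0.04, 0.1]
-0.05 [-0.78, 0.01, 0.06, 0.06, 0.06, 0.06, 0.04, 0.09]
-0.0 [-0.78, 0.01, 0.06, 0.06, 0.06, 0.05, 0.41, 0.42]
0.05 [-0.77, 0.01, 0.01, 0.04, 0.1, 0.01, 0.42, 0.42]
0.1 [-0.78, 0.01, 0.01, 0.04, 0.1, 0.03, 0.42, 0.42]
0.15 [-0.78, 0.01, 0.01, 0.04, 0.07, 0.04, 0.42, 0.42]
0.2 [-0.78, 0.01, 0.08, 0.04, 0.08, 0.01, 0.42, 0.42]
0.25 [-0.79, 0.01, 0.04, 0.03, 0.08, 0.01, 0.42, 0.42]
0.3 [-0.78, 0.01, 0.01, 0.01, 0.01, 0.01, 0.42, 0.42]
0.35 [-0.78, 0.01, 0.01, 0.14, 0.19, 0.01, 0.01, 0.0]
0.4 [-0.79, 0.01, 0.01, 0.13, 0.14, 0.01, 0.01, 0.01]
0.45 [-0.78, 0.01, 0.01, 0.01, 0.01, 0.01, 0.01, 0.01]
0.5 [-0.78, 0.01, 0.01, 0.01, 0.01, 0.05, 0.05, 0.01]
0.55 [-0.78, 0.01, 0.01, 0.01, 0.01, 0.06, 0.05, 0.01]
0.6 [-0.78, 0.01, 0.01, 0.01, 0.01, 0.06, 0.05, 0.01]
```

>>> servo_tool([
  [[1,0.52,-0.99,0.1,-0.5],[1,0.52,-0.99,0.1,-0.5],[1,0.52,-0.99,0.1,-0.5],[1,0.52,-0.99,0.1,-0.5],[1,0.52,-0.99,0.1,-0.5],[1,0.52,-0.99,0.1,-0.5],[1,0.52,-0.99,0.1,-0.5],[1,0.52,-0.99,0.1,-0.5]],
], newtons=40)

```text
t: 0.9
eef_pos: [0.3597, 0.3281, 0.2853]
tool_rot: [-0.0, 0.377, 0.926, -0.0]
contact_force: [0.6, 0.5, -0.3]
gripper_width: 1.003
grasp_force: 0.0
```

>>> servo_tool([
  [[0.45,0.335,-0.825,0,-0.51],[0.45,0.335,-0.825,0,-0.51],[0.45,0.335,-0.825,0,-0.51],[0.45,0.335,-0.825,0,-0.51],[0.45,0.335,-0.825,0,-0.51],[0.45,0.335,-0.825,0,-0.51],[0.45,0.03,-0.78,0,-0.51],[0.45,0.03,-0.78,0,-0.51],[0.45,0.03,-0.78,0,-0.51],[0.45,0.03,-0.78,0,-0.51],[0.45,0.03,-0.78,-0.1,-0.51],[0.45,0.03,-0.78,-0.3,-0.51],[0.45,0.03,-0.78,-0.4,-0.51],[0.45,0.03,-0.78,-0.3,-0.51],[0.45,0,0,0,0],[0.45,0,0,0,0]],
])

```text
t: 2.5
eef_pos: [0.4489, -0.1178, 0.241]
tool_rot: [-0.0, 0.727, 0.687, -0.0]
contact_force: [-0.4, 0.0, 0.6]
gripper_width: 0.447
grasp_force: 0.0
```

```bash
python3 - <<'E'
from h import *
grab('wrist','w0.png');o=bot.get_obs();print(o['eef_pos'],o['tool_rot'],o['q'],o['t'],o['gripper_width'],bot.get_calibration('wrist'))
E
```

```text
[ 0.44922748 -0.11694754  0.24125206] [-2.60762248e-04  7.26292418e-01  6.87385809e-01 -7.07693322e-05] [-0.50980964  0.1544685   0.70768281  2.0891066  -0.12450175  0.93893191
  0.21076888] 2.55 0.4494704322463381 {'fovy': 65.70646984690485, 'cx': 320.1011645123389, 'cy': 240.89996745365397, 'view': array([[ 0.99843835, -0.05584325, -0.00154753, -0.45427738],
       [-0.05256602, -0.94850058,  0.31238351, -0.12393108],
       [-0.01891234, -0.31181432, -0.94995481,  0.34034611],
       [ 0.        ,  0.        ,  0.        ,  1.        ]])}
```

View pics/w0.png

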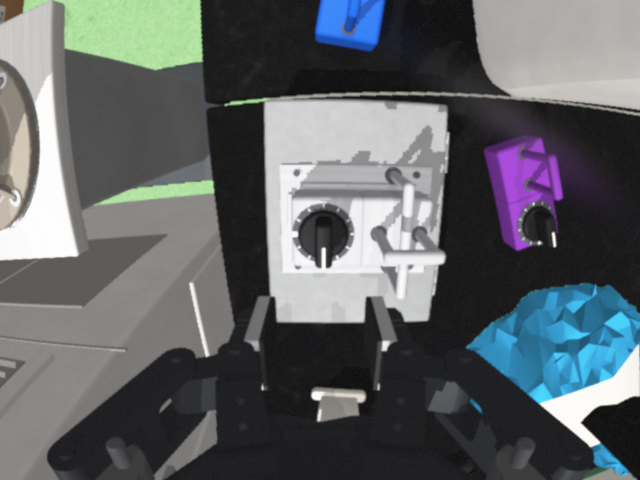

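The wrist view shows the dial at about (323,236) with its pointer down at (323,265), which is lock -y. The shackle bow is at about (413,255) and the fingers at (258,340) and (380,340). I localise the knob from this view.

```bash
cat >> h.py <<'E'
def wworld(d,c):
    f=240/np.tan(np.radians(float(c['fovy']))/2);v,u=np.mgrid[:480,:640]
    a,b=u-c['cx'],v-c['cy'];r=np.hypot(a,b)+1e-9;t=np.tan(r/f)
    p=np.stack([a/r*t*d,b/r*t*d,d,np.ones_like(d)],-1)
    return (p@np.linalg.inv(np.array(c['view'])).T)[...,:3]
E
python3 - <<'E'
from h import *
im,d,c=load('w0.png');P=wworld(d,c);g=im.mean(-1);X,Y,Z=[P[...,i] for i in range(3)]
W=np.zeros(d.shape,bool);W[180:310,270:460]=1
def rep(n,m):
    q=P[m&W];print(n,len(q),q.mean(0).round(4),cv2.minAreaRect((q[:,:2]*1000).astype(np.float32)))
near=(abs(X-.45)<.024)&(abs(Y+.12)<.024)
rep('bar top',near&(Z>.122)&(Z<.135))
rep('disc',near&(Z>.097)&(Z<.108)&(g<70))
rep('bow',(Z>.14)&(Z<.16)&(abs(X-.508)<.03))
q=P[near&W&(g>0)&(Z>.09)];print(np.percentile(q[:,2],[5,25,50,75,95,99]).round(4))
E
```

```text
bar top 799 [ 0.4504 -0.1184  0.1259] ((450.3138427734375, -119.04568481445312), (31.134878158569336, 11.703716278076172), 87.1483154296875)
disc 1155 [ 0.4503 -0.1163  0.1007] ((450.45452880859375, -117.6230239868164), (36.578758239746094, 34.271240234375), 1.0474982261657715)
bow 914 [ 0.507  -0.1219  0.1469] ((507.8910827636719, -122.7537841796875), (9.55770206451416, 41.29944610595703), 87.31163024902344)
[0.0927 0.0942 0.1001 0.1245 0.2262 0.2329]
```

>>> servo_tool([
  [[0.32,0.03,-0.04,-0.7,-0.05],[0.32,0,0,-0.7,0],[0.32,0,0,-0.5,0],[0.32,0,0,-0.4,0],[0.32,0,0,-0.35,0],[0.32,0,0,-0.2,0],[0.32,0,0,0,0]],
])

```text
t: 3.25
eef_pos: [0.4507, -0.1178, 0.1271]
tool_rot: [-0.001, 0.728, 0.686, 0.0]
contact_force: [-0.4, 0.3, -0.7]
gripper_width: 0.321
grasp_force: 0.3
```

>>> servo_tool([
  [[0,0,-0.03,-0.02,0],[0,0,0,0,0],[0,0,0,0,0],[0,0,0,0,0],[0,0,0,0,0]],
], newtons=40)

```text
t: 3.75
eef_pos: [0.4509, -0.1199, 0.127]
tool_rot: [-0.0, 0.728, 0.685, 0.001]
contact_force: [-1.4, 2.6, 6.4]
gripper_width: 0.131
grasp_force: 43.4
```

>>> servo_tool([
  [[0,0,0,0.03,-0.8],[0,0,0,0,-0.9],[0,0,0,0,-0.9],[0,0,0,0,-0.9],[0,0,0,0,-0.9],[0,0,0,0,0]],
])

```text
t: 4.35
eef_pos: [0.4501, -0.1204, 0.1274]
tool_rot: [0.0, 0.882, 0.471, -0.001]
contact_force: [0.5, -1.0, -2.2]
gripper_width: 0.128
grasp_force: 42.2
```

>>> servo_tool([
  [[0,0,0,0,-0.8],[0,0,0,0,-0.8],[0,0,0,0,-0.8],[0,0,0,0,-0.8],[0,0,0,0,-0.8],[0,0,0,0,-0.8],[0,0,0,0,-0.8],[0,0,0,0,-0.8],[0,0,0,0,-0.8],[0,0,0,0,-0.8],[0,0,0,0,-0.8],[0,0,0,0,0],[0,0,0,0,0],[0,0,0,0,0]],
])

```text
t: 5.75
eef_pos: [0.4503, -0.1203, 0.1276]
tool_rot: [-0.0, 0.999, -0.036, -0.0]
contact_force: [0.0, -1.1, -2.9]
gripper_width: 0.134
grasp_force: 42.0
```

>>> servo_tool([
  [[0.35,0,0,0,0],[0.35,0,0,0,0],[0.35,0,0,0,0],[0.35,0,0,0.5,0],[0.35,0,0,0.8,0],[0.35,0.3,0,0.8,0],[0.35,0.5,0,0.4,0],[0.35,0,0,0,0],[0.35,0,0,0,0]],
])

```text
t: 6.65
eef_pos: [0.4822, -0.1203, 0.2274]
tool_rot: [0.0, 0.999, -0.037, -0.0]
contact_force: [-0.3, -0.2, -0.4]
gripper_width: 0.353
grasp_force: 0.0
```

```bash
python3 - <<'E'
from h import *
grab('wrist','w1.png');o=bot.get_obs();print(o['eef_pos'],o['t'],o['gripper_width'],o['q'])
im,d,c=load('w1.png');P=wworld(d,c);g=im.mean(-1);X,Y,Z=[P[...,i] for i in range(3)]
def rep(n,m):
    q=P[m];print(n,len(q),q.mean(0).round(4),cv2.minAreaRect((q[:,:2]*1000).astype(np.float32)))
rep('bar',(abs(X-.45)<.022)&(abs(Y+.12)<.02)&(Z>.12)&(Z<.132))
rep('bow',(Z>.138)&(Z<.156)&(abs(X-.508)<.03)&(abs(Y+.12)<.02))
E
```

```text
[ 0.481367   -0.12028659  0.22689116] 6.7 0.3471112832520796 [-0.8268762   0.44379114  1.23136818  2.05142451 -0.50282375  0.9966782
 -0.98386561]
bar 780 [ 0.4518 -0.1201  0.1259] ((450.2086486816406, -120.36277770996094), (11.959556579589844, 31.5418758392334), 85.43824768066406)
bow 1148 [ 0.5088 -0.1244  0.1472] ((507.84259033203125, -124.30339813232422), (9.270023345947266, 40.406768798828125), 86.12655639648438)
```

View pics/w1.png

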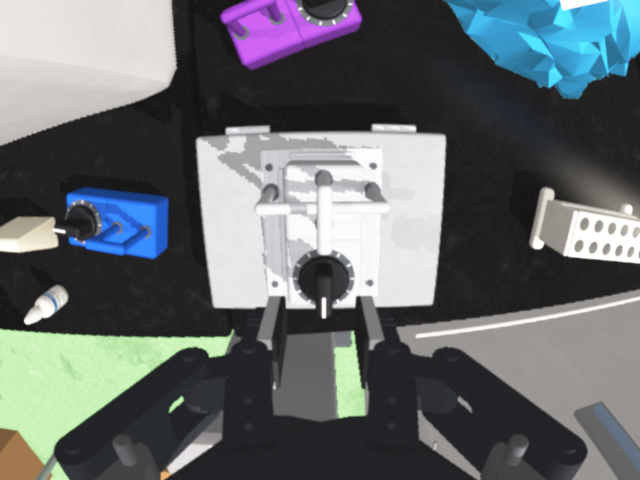

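The pointer now faces the front index (323,310), and the bar is aligned with the bow within 0.02 rad. Next I grasp the bow, slightly forward towards the centre of mass.

>>> servo_tool([
  [[0.35,0.2,-0.04,-0.4,0],[0.35,0.2,-0.04,-0.5,0],[0.35,0,0,-0.5,0],[0.35,0,0,-0.3,0],[0.35,0,0,-0.25,0],[0.35,0,0,0,0],[0,0,0,0,0],[0,0,0,0,0],[0,0,0,0,0],[0,0,0,0,0],[0,0,0,0,0]],
], newtons=80)

```text
t: 7.8
eef_pos: [0.4988, -0.1237, 0.1504]
tool_rot: [-0.0, 0.999, -0.037, 0.0]
contact_force: [-1.9, -0.7, 6.8]
gripper_width: 0.082
grasp_force: 78.7
```

>>> servo_tool([
  [[0,0,0,0.1,0],[0,0,0,0.1,0],[0,0,0,0.1,0],[0,0,0,0.1,0],[0,0,0,0.1,0],[0,0,0,0.1,0],[0,0,0,0.1,0],[0,0,0,0,0]],
])

```text
t: 8.6
eef_pos: [0.4986, -0.1236, 0.1783]
tool_rot: [-0.0, 0.999, -0.037, 0.0]
contact_force: [0.7, -2.1, 0.2]
gripper_width: 0.081
grasp_force: 78.4
```

>>> servo_tool([
  [[0,0,0,0.08,0],[0,0,0,0.08,0],[0,0,0,0.08,0],[0,0,0,0.08,0],[0,0,0,0.03,0],[0,0,0,0,0],[0,0,0,0,0]],
])

```text
t: 9.3
eef_pos: [0.4983, -0.1234, 0.1916]
tool_rot: [-0.0, 0.999, -0.037, -0.0]
contact_force: [-1.1, -0.1, -3.9]
gripper_width: 0.082
grasp_force: 78.5
```

```bash
python3 - <<'E'
from h import *
grab('wrist','w2.png');o=bot.get_obs();print(o['eef_pos'],o['t'],o['contact_force'],o['torque'])
im,d,c=load('w2.png');P=wworld(d,c);g=im.mean(-1);X,Y,Z=[P[...,i] for i in range(3)]
def rep(n,m):
    q=P[m];print(n,len(q),q.mean(0).round(4))
rep('bar',(abs(X-.45)<.022)&(abs(Y+.12)<.02)&(Z>.127)&(Z<.15))
m=(abs(X-.46)<.05)&(abs(Y+.12)<.026)&(Z>.09)&(Z<.115)&(g>90);q=P[m];A=np.c_[q[:,:2],np.ones(len(q))];print(len(q),np.linalg.lstsq(A,q[:,2],rcond=None)[0],np.median(q,0))
E
```

```text
[ 0.49835422 -0.12345935  0.19158909] 9.35 [ 0.39122549  0.23151364 -5.48726799] [-0.00681276 -0.02078209 -0.02272619]
bar 370 [ 0.4426 -0.1191  0.1375]
2766 [ 0.00233508 -0.00783798  0.10238261] [ 0.48673008 -0.11436301  0.10450103]
```

View pics/w2.png

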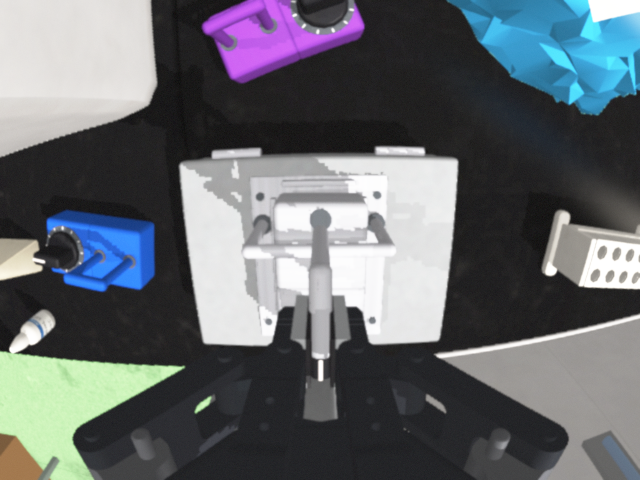

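The lock top is at about 0.105, level and lifted about 11 mm with the shackle open. Next I draw it off towards its -x.

>>> servo_tool([
  [[0,-0.15,0.009,0,0],[0,-0.15,0.009,0,0],[0,-0.15,0.009,0,0],[0,-0.15,0.009,0,0],[0,-0.15,0.009,0,0],[0,-0.15,0.009,0,0],[0,-0.15,0.009,0,0],[0,-0.15,0.009,0,0],[0,-0.1,0.006,0,0],[0,0,0,0,0],[0,0,0,0,0]],
])

```text
t: 10.45
eef_pos: [0.4467, -0.1203, 0.1918]
tool_rot: [0.0, 0.999, -0.037, 0.0]
contact_force: [0.8, 0.1, -3.6]
gripper_width: 0.084
grasp_force: 78.5
```

>>> servo_tool([
  [[0,0,0,0.15,0],[0,0,0,0.25,0],[0,0,0,0.35,0],[0,0,0,0.4,0],[0,0,0,0.4,0],[0,0,0,0.35,0],[0,0,0,0.2,0],[0,0,0,0.1,0],[0,0,0,0,0],[0,0,0,0,0],[0,0,0,0,0]],
])

```text
t: 11.55
eef_pos: [0.4461, -0.1203, 0.2793]
tool_rot: [0.0, 0.999, -0.038, -0.0]
contact_force: [0.1, -0.3, -4.3]
gripper_width: 0.08
grasp_force: 78.5
```

```bash
python3 - <<'E'
from h import *
grab('scene','s3.png');im,d,c=load('s3.png');cv2.imwrite('pics/s3c.png',cv2.resize(im[170:330,200:440],None,fx=3,fy=3)[:,:,::-1])
o=bot.get_obs();print(o['eef_pos'],o['t'],o['contact_force'],o['grasp_force'])
P=world(d,c);g=im.mean(-1);X,Y,Z=[P[...,i] for i in range(3)]
m=(abs(X-.42)<.08)&(abs(Y+.12)<.03)&(Z>.18)&(Z<.21)&(g>90);q=P[m];print(len(q),np.median(q,0))
E
```

```text
[ 0.44614355 -0.12035651  0.27927933] 11.6 [ 1.11011504 -0.50074828 -4.38822282] 78.52041721343994
1174 [ 0.43164337 -0.11686809  0.19180836]
```

View pics/s3c.png

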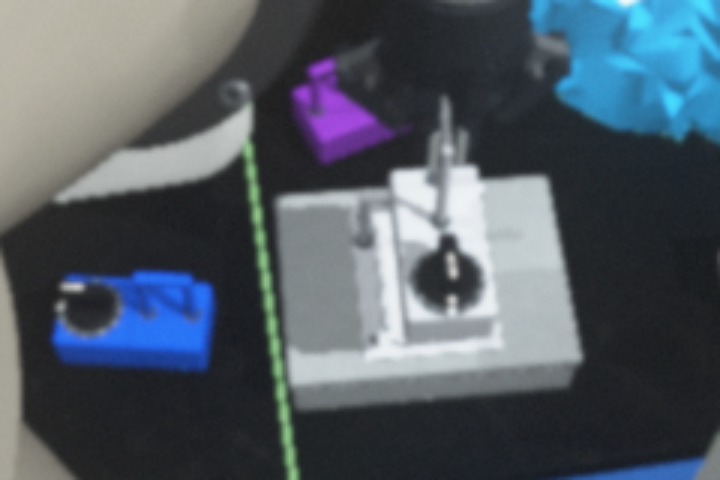

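The view shows the lock hanging level above the box, with the dial at (450,280) on the index and the shackle open in the gripper. The body top is at about 0.192, so the underside is at about 0.156, which is 98 mm above the box.

```bash
python3 -c "
from station import bot
print(bot.hand_in())"
```

```text
the job is handed in; nothing more can be done
None
```

I turned the dial three notches to the index, pulled the shackle open and drew the lock off the staple. It is held level about 98 mm above the box, and I handed the job in at about 11.6 s; no verdict came back.

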